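Serve the last shortbread from the swivel-lid box with tongs

TASK

Swing the lid of the wooden biscuit box round on its corner pin until the opening is clear and leave it so, then use the tongs, never the fingers, to lift out the shortbread and lay it gently, flat, in the middle of the white plate. Lay the tongs back down on their rest, along it as you found them, and leave the plate, mug, jar and book where they are.

Things in the scene. Friction and masses are not known exactly. Their poses are not given: they have to be found in the camera images.
- caddy: Fixed light-wood biscuit box, 166 (x) x 112 (y) x 45 mm high without its lid, walls and floor 6 mm thick. Origin: centre of its underside; z up, x along its length. The lid's pivot pin is in a corner, at (-75, +47) mm. Tongs held level cannot reach the floor over the walls: they go in with the tips dipped some 40 degrees, bow raised over the +x end.
- lid (a joint): The box's lid, a board 166 x 112 x 10 mm (underside 45.5, top 55.5 mm above the table), turning level about the pin. Rad: 0 shut, square on the box; grows as the lid swings anticlockwise seen from above, towards the box's +y side; 1.57 uncovers all but a strip by the +y wall; 1.9 is the stop. It stays where left; pushing the knob takes about 1 N.
- lid_knob (a point): Centre of the brass knob on the lid's free end, an upright cylinder 18 mm across and 20 mm high standing on the lid (bottom 55.5, this point 65.5, top 75.5 mm above the table), 148 mm from the pin. With the lid shut it is at (+65, 0) mm in the box's frame.
- shortbread: Shortbread finger, golden, 80 (x) x 24 (y) x 18 mm high, about 30 g, lying flat on the box floor near the middle, its length roughly along the box. Origin: centre of its underside; z up.
- tongs: Sprung steel serving tongs lying level on the rest, 199 mm long, 80 g, strips 18 mm high. Origin: midway between the black grip sleeves at mid-height (29 mm above the table as they lie); x from tips to bow, y across the arms, z up. Bow end at x = +87 mm, arm hinges at (+75, +-10) mm. Sleeves: x -22 to +22 mm, 41 mm over their outsides relaxed.
- tong_tips (a point): Midway between the tip pads' centres, on the tongs' centre line, 100 mm from the tongs' origin along their -x. Pads: 24 mm long (x -112 to -88 mm), 15 mm high; relaxed 48 mm apart inside, 56 mm outside.
- tong_left (a joint): Angle of the tongs' -y arm: 0 relaxed open, 0.07 rad on the shortbread, 0.13 shut. An arm needs about 4 N at its sleeve to start closing and 9 N at 0.07 rad; of any more, 0.43 goes to the tip. Held lightly at 36 to 38 mm over the sleeves they stay well open and can be carried; the tips grip the shortbread at 30 to 31 mm.
- tong_right (a joint): The same for the +y arm.
- rest: Fixed white china tongs rest: two crossbars 10 (x) x 74 (y) x 20 mm high at x = -45 and +45 mm on a spine 22 mm wide and 4 mm high. Origin: centre of its underside; z up. The tongs lie along its x, their origin above this one, tips towards -x.
- plate: Loose white round plate, 200 mm across, 18 mm high at the rim; its inner floor is flat out to 62 mm from the centre and 5 mm above the table. Origin: centre of its underside.
- cup: Bystander: blue mug, 76 mm across, 75 mm high. Origin: centre of its underside.
- jar: Bystander: amber jar with brass cap, 64 mm across, 85 mm high. Origin: centre of its underside.
- book: Bystander: green book lying flat, 130 x 195 x 28 mm. Origin: centre of its underside.
There are look-alikes about, which are no part of the job. Of the things shaped like the tongs, the steel one is meant.

How it is judged:
On the way, in this order (a step that is already met when the one before it is completed fails the run):
1. the lid is swung clear of the opening (more than 1 rad) (value of joint lid above 1 rad), for 0.1 s.
2. the shortbread is lifted clear of the box, held by the tongs (height (world z) of shortbread above 0.06 m and contact force between tongs and shortbread above 0.3 N), for 0.2 s.
3. the shortbread lies on the plate and the tongs have let go of it (horizontal distance between shortbread and plate below 0.04 m and contact force between plate and shortbread above 0.05 N and contact force between tongs and shortbread below 0.02 N and angle between shortbread's own z axis and vertical below 0.12 rad), for 0.2 s.
At the end, for the whole second after the job is handed in: The shortbread lies flat (within 7 degrees) and still on the plate, its centre within 40 mm of the plate's centre; the tongs lie still and flat on both bars of their rest, within 30 mm of its centre and 17 degrees of its length, tips the same way as before; the lid is still swung clear (over 1 rad) (horizontal distance between shortbread and plate below 0.04 m and angle between each of shortbread, tongs's own z axis and vertical below 0.12 rad and contact force between plate and shortbread above 0.05 N and linear speed of each of shortbread, tongs below 0.02 m/s and horizontal distance between tongs and rest below 0.03 m and angle between the x axis of tongs and the x axis of rest, either way round below 0.3 rad and x of tong_tips in the frame of rest below -0.05 m and height (world z) of tongs below 0.035 m and contact force between tongs and rest above 0.1 N and value of joint lid above 1 rad); the robot touches nothing.
It fails at once if the fingers or the arm touch the shortbread (contact force between any of the fingers, the arm and shortbread above 0.2 N).
It fails at once if the shortbread is dropped (falls more than about 18 mm) (linear speed of shortbread above 0.6 m/s and contact force between tongs and shortbread below 0.01 N).
It fails at once if the plate is shifted by more than 30 mm (distance of plate from where it was at the start of the episode above 0.03 m).
It fails at once if the mug, jar or book is moved by more than 20 mm (distance of any of cup, jar, book from where it was at the start of the episode above 0.02 m).
It also fails if it takes over 61 s, if anything falls off the work surface, if the arm or the gripper's body presses on something with over 40 N, if the wrist force passes 120 N, or if a joint passes its speed limit or range.

ROBOT

A 6-joint arm with a two-finger parallel gripper is mounted at the origin on the work surface. World frame = base frame: x ahead of the robot, y to its left, z up, the work surface at z = 0. Lengths are in m, angles in rad, forces in N, time in s.
With the tool pointing down it reaches from about 0.35 to 0.975 m from the base axis. Payload 4.9 kg.
Tool frame: the origin (TCP) lies midway between the tips of the shut fingers; the grasp point (between the pads) lies 19 mm behind it; z points along the fingers, y is the line along which they close (so a half turn about z gives the same grasp; the last joint's range is limited). The gripper opens to 85 mm and grips with 20 to 120 N. Pads are 22 mm wide; open, the fingers measure 114 mm over their backs; the gripper's body (76 mm by 85 mm) begins 54 mm behind the grasp point. The pads swing forward as they close: fully open they stand 13 mm farther back than shut.
Start: joints at [1.056, 0.053, 1.613, -0, 1.476, -0.119], TCP at [0.241, 0.577, 0.231] pointing down, gripper open.
Joint ranges: [-3.01, 3.01], [-1.01, 2.22], [0.06, 2.58], [-1.02, 4.17], [0.09, 2.62], [-3.14, 3.14]. Speed limits (rad/s): [2.57, 2.57, 3.14, 3.14, 3.14, 3.14].

INTERFACE

Orientations are given as a unit quaternion [x, y, z, w].
In Python, from cell import r gives the robot as it stands.
- The arm moves only by the tool drive_tool, never from a script. Its argument "commands" is a list of rows, each a list of 3 entries, a list of its own where there are three numbers: the turn, a rotation vector about the tool's x, y, z as a fraction of full scale, then the shift along the tool's x, y, z as a fraction of full scale, then the finger opening in mm, from 0 to 85.4. In form: [[[wx, wy, wz], [tx, ty, tz], fingers], ...]. A call has 1 to 10 rows; each row shifts and turns the commanded pose from where the row before left it, along the tool's axes as they then stand; what a row does not reach is not made up. Full scale, the value 1, is 150 mm for a shift and 180 degrees for a turn. A row lasts 1/12 s, in which the tool goes at most 41.7 mm and 7.16 degrees, less where a joint would pass 70% of its speed; a pose out of reach is approached as far as the arm can. A call with a number of a shift or a turn outside -1 to 1 is refused whole. A call with a gripper value outside its range is refused whole. The fingers move at their own pace and stop on an object; "squeeze" is the grip in N (left out, the last holds). Time passes only in rows, so rows that do not move let the fingers close. It gives the time, the measured TCP pose, the force, the opening and the grip force at its end, in the units of the state.
- r.get_state(): the state, without advancing time (a new reading comes with each control period).
- r.get_image(name): name is "scene" or "top"; returns a dict with "pixels" (420x560x3 uint8, red, green, blue), "z_map" (420x560 float32, m along the optical axis (not along the pixel's ray), 0 where there is no reading), "camera_matrix" (3x3 intrinsics, pixels), "D" ([k1, k2, p1, p2, k3] as OpenCV has them; the pictures are not rectified), "eye" and "orientation" of the camera in the world. Camera axes: x right, y down, z forward; pixel columns grow to the right and rows downward; lengths in m; the calibration is good to about 2 mm. A picture is of the moment at which its call begins.
- r.close_job(): hands the job in; it is judged then, once.
The state is a dict: "time_s": time; "joints": joint angles; "joint_velocities": joint speeds; "effort": joint torques, N m; "eef_pos": TCP position; "tool_rot": TCP orientation; "wrist_force": force on the tool from outside, world axes, zero at the start; "wrist_torque": the same for the moment, N m; "finger_gap": finger opening in m; "grasp_force": force on a finger pad.
Only numpy, scipy, OpenCV 4.12 (cv2) and the standard library are available. Lean on these libraries where they do the work, as an engineer would, in place of code of your own. Each camera call takes 0.05 s, during which the arm holds its last target. There are 200 camera calls.

## Working session

There is one attempt and no reset: what is moved stays moved. The work goes in short steps, Python scripts to look and compute and a tool call to move; the robot and the scene stay as the last step left them, time stands still between calls to the robot, and variables do not carry over. Pictures are saved under pics/ and viewed, at most 13 in all, crops included, and the job is handed in when it is done.

Besides the shell and the picture viewer there is one more tool, called as a command line: name --argument value ..., lists and objects as JSON in quotes. drive_tool: Moves the arm, as the interface text tells. Shift numbers are shares of 150 mm and turn numbers shares of 180 degrees, none past 1 either way. Its arguments: {"type":"object","properties":{"commands":{"type":"array"},"squeeze":{"type":"number"}},"required":["commands"]}

```bash
ls; mkdir -p pics
cat > h.py <<'E'
import numpy as np, cv2
from cell import r
from scipy.spatial.transform import Rotation as R
def look(n,f=None):
    d=r.get_image(n); 
    if f: cv2.imwrite('pics/'+f,d['pixels'][:,:,::-1])
    return d
def Rc(d):
    o=np.array(d['orientation'],float); return o if o.shape==(3,3) else R.from_quat(o).as_matrix()
def ray(d,uv):
    p=cv2.undistortPoints(np.array(uv,float).reshape(-1,1,2),np.array(d['camera_matrix'],float),np.array(d['D'],float))[:,0]
    return np.c_[p,np.ones(len(p))]@Rc(d).T
def plane(d,uv,z):
    v=ray(d,uv); e=np.array(d['eye']); return e+v*((z-e[2])/v[:,2])[:,None]
def depth(d,uv):
    uv=np.array(uv,int).reshape(-1,2); return np.array(d['eye'])+ray(d,uv)*d['z_map'][uv[:,1],uv[:,0]][:,None]
def cloud(d):
    vv,uu=np.mgrid[0:420,0:560]; return depth(d,np.c_[uu.ravel(),vv.ravel()]).reshape(420,560,3)
E
python3 - <<'E'
from h import *
a=look('top','top.png');b=look('scene','scene.png')
for d in(a,b):print(d['eye'],d['orientation'],d['camera_matrix'],d['D'])
cv2.imwrite('pics/both.png',cv2.resize(np.hstack([a['pixels'],b['pixels']])[:,:,::-1],(800,300)))
print(r.get_state())
E
```

```text
pics
[ 0.25879522 -0.02366113  1.48385995] [ 0.70794092 -0.7001734   0.06432705 -0.06662504] [[506.63877833   0.         280.66365974]
 [  0.         506.63877833 201.23047708]
 [  0.           0.           1.        ]] [-0.10056764  0.          0.          0.          0.        ]
[1.14631667 0.51466245 0.92060581] [ 0.37772092  0.84539332 -0.34406584 -0.15574253] [[487.6888631    0.         277.75177532]
 [  0.         487.6888631  218.1252903 ]
 [  0.           0.           1.        ]] [-0.04548163  0.          0.          0.          0.        ]
{'time_s': 0.1, 'joints': array([ 1.05600561e+00,  5.32918657e-02,  1.61418321e+00,  2.15189158e-05,
        1.47600050e+00, -1.18988686e-01]), 'joint_velocities': array([-2.23195455e-04, -4.88855153e-04, -4.07339320e-03,  7.17889884e-05,
        2.88406480e-03, -9.30806661e-04]), 'effort': array([ 4.90875027e-04, -3.94907498e+01, -3.71361279e+01, -1.38062755e-04,
        3.87272783e-03,  6.81622396e-06]), 'eef_pos': array([0.24067048, 0.57618159, 0.23016948]), 'tool_rot': array([ 1.96612672e-01,  9.80480786e-01, -8.91247110e-04, -3.03547939e-04]), 'wrist_force': array([-0.26670948, -0.10005725,  0.12217081]), 'wrist_torque': array([-0.04455674, -0.04121149, -0.01792304]), 'grasp_force': 0.0, 'finger_gap': 0.085701212188059}
```

View pics/top.png

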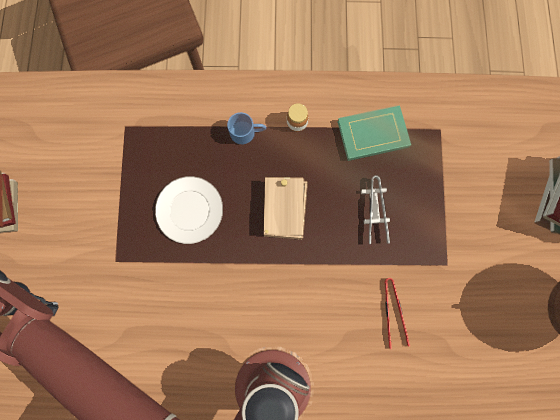

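View pics/scene.png

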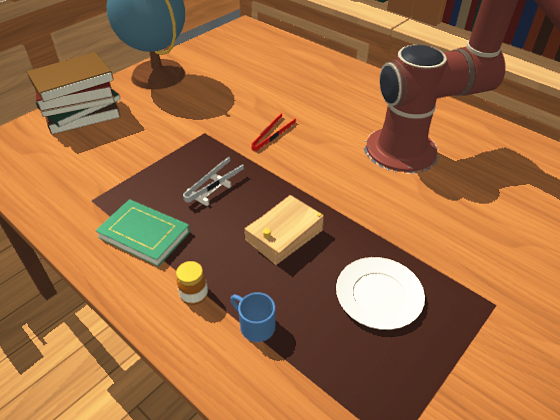

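The top view shows the steel tongs on the white rest at about (376,210), bow up at (376,180). Candidates for "tongs" are the steel ones (376,210) and the red ones (395,312), which are the look-alike; I choose the steel ones on the rest. The box with its knob is at (284,182), the plate at (190,210), the mug at (241,128), the jar at (298,117) and the book at (375,132).

Run:
```python
from h import *
d=look('top');im=d['pixels'];hsv=cv2.cvtColor(im,cv2.COLOR_RGB2HSV);P=cloud(d)
def blob(m,x0,x1,y0,y1):
    k=np.zeros(m.shape,np.uint8);k[y0:y1,x0:x1]=m[y0:y1,x0:x1];
    c=max(cv2.findContours(k*255,0,2)[0],key=cv2.contourArea);return c
# plate by height & colour
c=blob((hsv[...,1]<60)&(hsv[...,2]>150),140,235,165,255);(u,v),rad=cv2.minEnclosingCircle(c);print('plate',plane(d,[u,v],.018),rad)
# lid
m=(abs(P[...,2]-.0555)<.008)
c=blob(m,255,315,170,245);rc=cv2.minAreaRect(c);q=cv2.boxPoints(rc);w=plane(d,q,.0555);print('lid',w,w.mean(0),np.linalg.norm(np.diff(w,axis=0),axis=1))
k=blob((hsv[...,1]>120)&(P[...,2]>.066),270,300,172,192);M=k.reshape(-1,2).mean(0);print('knob px',M,plane(d,M,.0755))
# table and tongs heights
print('table z',P[255,180,2])
for nm,lo,hi in(('tongs',.024,.05),):
    m=(P[...,2]>lo)&(P[...,2]<hi);k=np.zeros(m.shape,bool);k[165:250,350:400]=m[165:250,350:400];vv,uu=np.nonzero(k)
    w=plane(d,np.c_[uu,vv],.038);print(nm,len(w),w.min(0),w.max(0))
    for x in np.arange(w[:,0].min(),w[:,0].max(),.02):
        s=w[(w[:,0]>=x)&(w[:,0]<x+.02)];print(round(x+.01,3),s[:,1].min().round(4),s[:,1].max().round(4))
wh=(hsv[...,1]<40)&(hsv[...,2]>190);vv,uu=np.nonzero(wh[165:250,355:400]);print('rest',plane(d,np.c_[uu+355,vv+165],.02).mean(0))
b=look('scene')
crop=cv2.resize(im[165:255,340:405],None,fx=6,fy=6,interpolation=2)
cb=cv2.resize(b['pixels'][145:215,170:255],None,fx=4.7,fy=4.7,interpolation=2)
h=540;o=np.zeros((h,800,3),np.uint8);o[:540,:390]=crop;o[:cb.shape[0],395:395+cb.shape[1]]=cb
cv2.imwrite('pics/crop.png',o[:,:,::-1])
```

```text
plate [[0.50654521 0.25457677 0.018     ]] 34.19442367553711
lid [[ 0.59463788  0.03151948  0.0555    ]
 [ 0.59588577 -0.08425056  0.0555    ]
 [ 0.42437874 -0.08474003  0.0555    ]
 [ 0.42314499  0.02856495  0.0555    ]] [ 0.50951185 -0.02722654  0.0555    ] [0.11577677 0.17150773 0.11331169]
knob px [284. 185.] [[ 0.57009018 -0.02653237  0.0755    ]]
table z 0.004387215816039625
tongs 291 [ 0.41085719 -0.33031306  0.038     ] [ 0.60860148 -0.26177097  0.038     ]
0.421 -0.3303 -0.2722
0.441 -0.328 -0.2726
0.461 -0.3255 -0.2729
0.481 -0.3231 -0.2618
0.501 -0.3209 -0.2767
0.521 -0.3184 -0.2771
0.541 -0.3186 -0.2775
0.561 -0.3254 -0.2782
0.581 -0.3109 -0.2814
0.601 -0.3084 -0.2847
rest [ 0.51078922 -0.29987336  0.02      ]
```

View pics/crop.png

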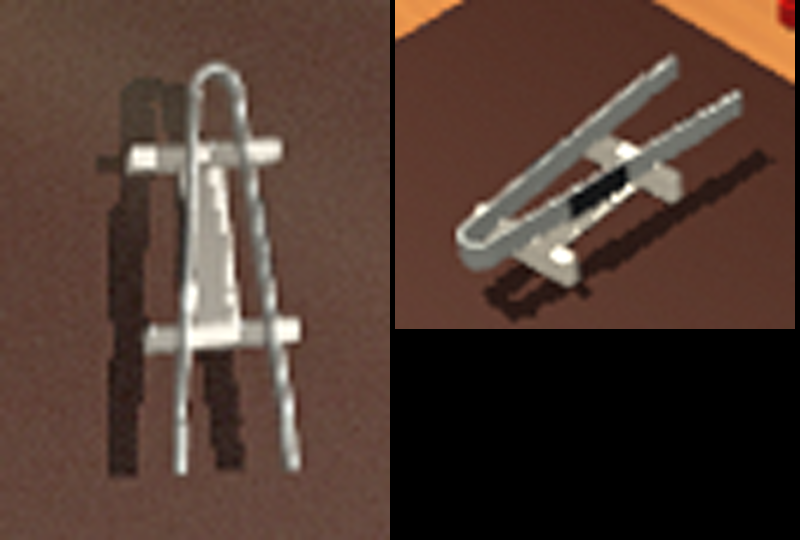

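The crop shows the steel tongs with a black sleeve on the white rest, bow at crop (216,68) and tips at (180,470) and (292,470). This is the right pair.

```bash
cat >> h.py <<'E'
def st(): 
    s=r.get_state(); return np.array(s['eef_pos']),R.from_quat(s['tool_rot']),s
def go(target,yaw=None,dip=0.,n=None):
    """tool-unit shift/turn per row to reach target with tool y at yaw (deg), tool pitched by dip"""
    p,q,s=st(); c=R.from_euler('z',yaw,degrees=True)*R.from_matrix(np.array([[-1,0,0],[0,1,0],[0,0,-1.]])).__class__.from_matrix(np.array([[1,0,0],[0,1,0],[0,0,1.]])) if yaw is not None else None
    t=q.inv().apply(np.array(target)-p)/.15; print('shift units',t.round(4),'mm',np.linalg.norm(t)*150)
    if yaw is not None:
        y=np.array([np.cos(np.radians(yaw)),np.sin(np.radians(yaw)),0]); x0=np.array([y[1],-y[0],0]) ; 
        # tool x horizontal = y x z, z down
        z=np.array([0,0,-1.]); x=np.cross(y,z); Q=R.from_matrix(np.c_[x,y,z]); Q=R.from_rotvec(np.radians(dip)*y)*Q
        w=(q.inv()*Q).as_rotvec()/np.pi; print('turn units',w.round(4),'deg',np.linalg.norm(w)*180)
E
sed -i 's/; c=R.from_euler.*$//' h.py
python3 - <<'E'
from h import *
d=look('top')
f=lambda cu,cv,z:plane(d,[340+(cu+.5)/6-.5,165+(cv+.5)/6-.5],z)[0].round(4)
print('bow',f(216,66,.038),'tips',f(180,470,.038),f(292,470,.038))
print('bars',f(129,157,.02),f(281,148,.02),f(146,340,.02),f(299,328,.02))
print('sleeves',f(191,270,.038),f(261,265,.038))
go([.571,-.027,.15],72)
E
```

```text
bow [ 0.6098 -0.2957  0.038 ] tips [ 0.4111 -0.2739  0.038 ] [ 0.4115 -0.3279  0.038 ]
bars [ 0.5675 -0.2548  0.02  ] [ 0.5729 -0.3304  0.02  ] [ 0.4765 -0.2615  0.02  ] [ 0.4831 -0.3369  0.02  ]
sleeves [ 0.5082 -0.2811  0.038 ] [ 0.511  -0.3153  0.038 ]
shift units [-3.5821 -2.8625  0.5406] mm 692.5646592889274
turn units [-0.0003 -0.     -0.026 ] deg 4.6788983511853335
```

drive_tool --commands '[[[0,0,-0.026],[0,0,0],32],[[0,0,0],[-0.1756,-0.1655,0.02],32],[[0,0,0],[-0.1756,-0.1655,0.02],32],[[0,0,0],[-0.1756,-0.1655,0.02],32],[[0,0,0],[-0.1756,-0.1655,0.02],32],[[0,0,0],[-0.1756,-0.1655,0.02],32],[[0,0,0],[-0.1756,-0.1655,0.02],32],[[0,0,0],[-0.1756,-0.1655,0.02],32],[[0,0,0],[-0.1756,-0.1655,0.02],32],[[0,0,0],[-0.1756,-0.1655,0.02],32]]' --squeeze 20

```text
time_s: 1.08
eef_pos: [0.3978, 0.2893, 0.2042]
tool_rot: [0.156, 0.988, 0.0, 0.0]
wrist_force: [0.3, 0.0, -0.0]
finger_gap: 0.0318
grasp_force: 0.0
```

drive_tool --commands '[[[0,0,0],[-0.1756,-0.1655,0.02],32],[[0,0,0],[-0.1756,-0.1655,0.02],32],[[0,0,0],[-0.1756,-0.1655,0.02],32],[[0,0,0],[-0.1756,-0.1655,0.02],32],[[0,0,0],[-0.1756,-0.1655,0.02],32],[[0,0,0],[-0.1756,-0.1655,0.02],32],[[0,0,0],[-0.1756,-0.1655,0.02],32],[[0,0,0],[-0.1756,-0.1655,0.02],32],[[0,0,0],[-0.1756,-0.1655,0.02],32],[[0,0,0],[0,0,0],32]]'

```text
time_s: 1.92
eef_pos: [0.5555, 0.0002, 0.1767]
tool_rot: [0.159, 0.987, -0.001, 0.0]
wrist_force: [0.6, 1.0, 0.3]
finger_gap: 0.0317
grasp_force: 0.0
```

Run:
```python
from h import *
p,q,s=st();print(p,s['finger_gap'],s['time_s'])
go([.571,-.027,.062],72)
```

```text
[5.55542731e-01 2.23554776e-04 1.76719664e-01] 0.03167991720188322 1.9167
shift units [-0.1542 -0.1384  0.7652] mm 118.91446726190057
turn units [-0.0006  0.0003 -0.0017] deg 0.32810139822167456
```

drive_tool --commands '[[[0,0,0],[-0.155,-0.138,0],32],[[0,0,0],[0,0,0],32],[[0,0,0],[0,0,0.25],32],[[0,0,0],[0,0,0.25],32],[[0,0,0],[0,0,0.2],32],[[0,0,0],[0,0,0.075],32],[[0,0,0],[0,0,0],32],[[0,0,0],[0,0,0],32]]'

```text
time_s: 2.58
eef_pos: [0.5699, -0.0213, 0.0618]
tool_rot: [0.156, 0.988, 0.0, 0.0]
wrist_force: [-0.9, -0.3, 0.9]
finger_gap: 0.032
grasp_force: 0.0
```

Run:
```python
from h import *
look('scene','k.png');b=cv2.imread('pics/k.png')[170:300,190:370];cv2.imwrite('pics/k2.png',cv2.resize(b,None,fx=4,fy=4))
p,q,s=st();print(s['wrist_force'],p)
```

```text
[0.75358404 0.56302399 0.90078093] [ 0.57085032 -0.02158144  0.06310843]
```

View pics/k2.png

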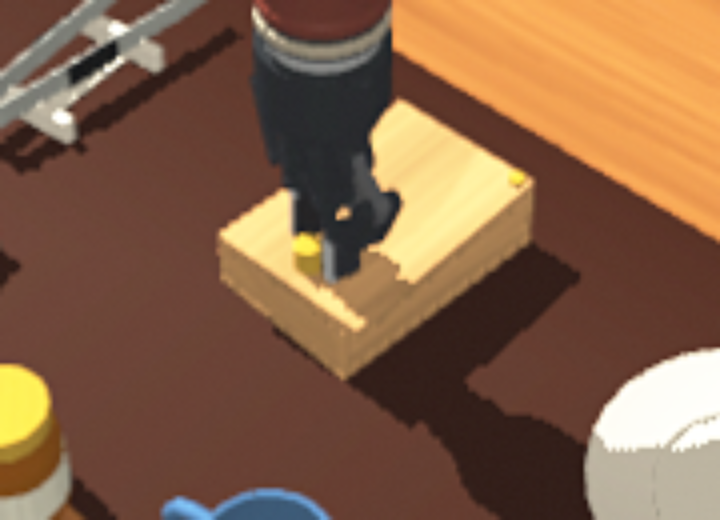

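The knob (crop 305,250) stands between the fingers but peeps out on the +x side, so I'll check its place and the pin's.

Run:
```python
from h import *
d=look('scene');hsv=cv2.cvtColor(d['pixels'],cv2.COLOR_RGB2HSV)
m=(hsv[...,1]>200)&(hsv[...,2]>150)&(hsv[...,0]>18)&(hsv[...,0]<32)
m[:170]=0;m[300:]=0;m[:,:240]=0;m[:,340:]=0
n,l,s,c=cv2.connectedComponentsWithStats(m.astype(np.uint8))
for i in range(1,n):
    if s[i,4]>5: print(s[i],c[i],plane(d,c[i],.0655)[0],plane(d,c[i],.0575)[0])
f=lambda cu,cv,z:plane(d,[190+(cu+.5)/4-.5,170+(cv+.5)/4-.5],z)[0].round(4)
print('knob top',f(308,243,.0755),'lid corners',f(400,100,.0555),f(534,180,.0555),f(219,237,.0555),f(346,340,.0555),'pin',f(517,178,.0565))
```

```text
knob top [ 0.5755 -0.0266  0.0755] lid corners [ 0.4284 -0.0811  0.0555] [0.4279 0.0292 0.0555] [ 0.5944 -0.083   0.0555] [0.6036 0.0288 0.0555] pin [0.4345 0.0207 0.0565]
```

drive_tool --commands '[[[0,0,0],[-0.037,-0.027,0.01],28],[[0,0,0],[0,0.02,0],28],[[0,0,-0.0378],[0,0,0],28],[[0,0,0],[-0.0069,0.1168,0],28],[[0,0,-0.0378],[0,0,0],28],[[0,0,0],[-0.0069,0.1168,0],28],[[0,0,-0.0378],[0,0,0],28],[[0,0,0],[-0.0069,0.1168,0],28],[[0,0,0],[0,0,0],28]]'

```text
time_s: 3.43
eef_pos: [0.5824, 0.0291, 0.0606]
tool_rot: [-0.022, 1.0, 0.0, 0.001]
wrist_force: [-0.2, -0.4, 0.4]
finger_gap: 0.0277
grasp_force: 0.0
```

Run:
```python
from h import *
p,q,s=st();v=p[:2]-[.4345,.0207];print(p,np.hypot(*v),np.degrees(np.arctan2(v[1],v[0])),q.apply([0,1,0]),s['wrist_force'])
```

```text
[0.58238494 0.02909797 0.06064922] 0.14812320057668585 3.25017521058678 [-4.33223964e-02  9.99060881e-01  7.24928294e-04] [-0.207201   -0.41172534  0.4425651 ]
```

drive_tool --commands '[[[0,0,-0.0378],[0,0,0],28],[[0,0,0],[-0.0069,0.1168,0],28],[[0,0,-0.0378],[0,0,0],28],[[0,0,0],[-0.0069,0.1168,0],28],[[0,0,-0.0378],[0,0,0],28],[[0,0,0],[-0.0069,0.1168,0],28],[[0,0,-0.0378],[0,0,0],28],[[0,0,0],[-0.0069,0.1168,0],28],[[0,0,-0.0378],[0,0,0],28],[[0,0,0],[-0.0069,0.1168,0],28]]'

```text
time_s: 4.27
eef_pos: [0.5546, 0.1077, 0.0607]
tool_rot: [-0.314, 0.95, -0.001, 0.001]
wrist_force: [1.8, -0.6, 0.6]
finger_gap: 0.028
grasp_force: 0.7
```

Run:
```python
from h import *
p,q,s=st();v=p[:2]-[.4345,.0207];print(p,np.hypot(*v),np.degrees(np.arctan2(v[1],v[0])),q.apply([0,1,0]),s['wrist_force'])
```

```text
[0.55457252 0.10771178 0.06067437] 0.1482850643883593 35.92935132807053 [-0.59568952  0.80320921 -0.00299432] [ 1.77928489 -0.57430347  0.58796055]
```

drive_tool --commands '[[[0,0,-0.0378],[0,0,0],28],[[0,0,0],[-0.0069,0.1168,0],28],[[0,0,-0.0378],[0,0,0],28],[[0,0,0],[-0.0069,0.1168,0],28],[[0,0,-0.0378],[0,0,0],28],[[0,0,0],[-0.0069,0.1168,0],28],[[0,0,-0.0378],[0,0,0],28],[[0,0,0],[-0.0069,0.1168,0],28],[[0,0,-0.0378],[0,0,0],28],[[0,0,0],[-0.0069,0.1168,0],28]]'

```text
time_s: 5.1
eef_pos: [0.4849, 0.1605, 0.0607]
tool_rot: [-0.577, 0.817, -0.001, 0.002]
wrist_force: [1.5, 1.6, 0.5]
finger_gap: 0.0278
grasp_force: 0.7
```

drive_tool --commands '[[[0,0,-0.0378],[0,0,0],28],[[0,0,0],[-0.0069,0.1168,0],28],[[0,0,0],[0,0,0],28],[[0,0,0],[0,-0.025,0],28],[[0,0,0],[0,0,-0.1],28],[[0,0,0],[0,0,-0.25],32],[[0,0,0],[0,0,-0.25],50],[[0,0,0.039],[0,0,0],50],[[0,0,0.039],[0,0,0],50],[[0,0,0.039],[0,0,0],50]]'

```text
time_s: 5.93
eef_pos: [0.4717, 0.1645, 0.1513]
tool_rot: [-0.468, 0.884, -0.001, 0.001]
wrist_force: [-0.3, -0.8, -0.5]
finger_gap: 0.0499
grasp_force: 0.0
```

drive_tool --commands '[[[0,0,0.039],[0,0,0],58],[[0,0,0.039],[0,0,0],58],[[0,0,0.039],[0,0,0],58],[[0,0,0.039],[0,0,0],58],[[0,0,0.039],[0,0,0],58],[[0,0,0.039],[0,0,0],58],[[0,0,0.039],[0,0,0],58],[[0,0,0],[0,0,0],58]]'

```text
time_s: 6.6
eef_pos: [0.4709, 0.1644, 0.1499]
tool_rot: [-0.06, 0.998, -0.0, 0.0]
wrist_force: [-0.8, -0.4, 0.3]
finger_gap: 0.0579
grasp_force: 0.0
```

Run:
```python
from h import *
p,q,s=st();print(p,s['finger_gap'])
go([.523,-.298,.12],91.5)
```

```text
[0.47088993 0.16436131 0.14987028] 0.05786443710003154
shift units [ 0.0234 -3.1018  0.1995] mm 466.2463656025807
turn units [-0.      0.0002  0.0298] deg 5.359867645715456
```

drive_tool --commands '[[[0,0,0.0298],[0,0,0],58],[[0,0,0],[-0.0205,-0.238,0],58],[[0,0,0],[-0.0205,-0.238,0],58],[[0,0,0],[-0.0205,-0.238,0],58],[[0,0,0],[-0.0205,-0.238,0],58],[[0,0,0],[-0.0205,-0.238,0],58],[[0,0,0],[-0.0205,-0.238,0],58],[[0,0,0],[-0.0205,-0.238,0],58],[[0,0,0],[-0.0205,-0.238,0],58],[[0,0,0],[-0.0205,-0.238,0],58]]'

```text
time_s: 7.43
eef_pos: [0.5075, -0.1581, 0.1499]
tool_rot: [-0.016, 1.0, -0.0, 0.0]
wrist_force: [0.0, 0.4, 0.3]
finger_gap: 0.0577
grasp_force: 0.0
```

drive_tool --commands '[[[0,0,0],[-0.0205,-0.238,0],58],[[0,0,0],[-0.0205,-0.238,0],58],[[0,0,0],[-0.0205,-0.238,0],58],[[0,0,0],[-0.0205,-0.238,0],58],[[0,0,0],[0,0,0.2],58],[[0,0,0],[0,0,0],58],[[0,0,0],[0,0,0],58]]'

```text
time_s: 8.02
eef_pos: [0.5224, -0.2978, 0.1174]
tool_rot: [-0.015, 1.0, 0.002, -0.002]
wrist_force: [0.1, 0.7, -0.5]
finger_gap: 0.0579
grasp_force: 0.0
```

Run:
```python
from h import *
p,q,s=st();print(p,s['finger_gap'])
go([.523,-.298,.011],91.5)
d=look('top','t2.png');b=cv2.imread('pics/t2.png')[160:260,150:420];cv2.imwrite('pics/t2c.png',cv2.resize(b,(800,296),interpolation=2))
```

```text
[ 0.52242736 -0.29783376  0.11736132] 0.05792931771763857
shift units [-0.0064 -0.0034  0.709 ] mm 106.36299285712047
turn units [ 0.001  -0.0012  0.0013] deg 0.3602602510627108
```

View pics/t2c.png

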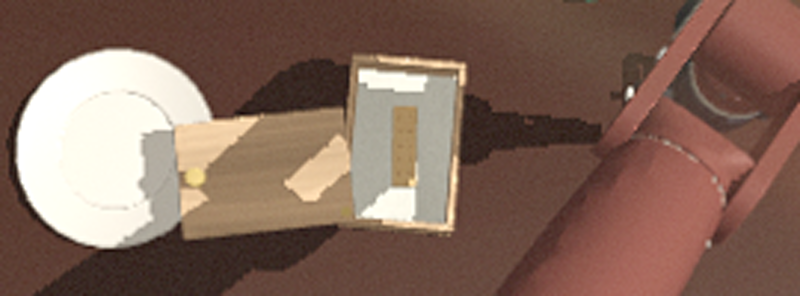

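The lid is clear, at about 1.6 rad. The shortbread shows inside the box, centre about crop (404,146).

drive_tool --commands '[[[0,0,0],[-0.0064,-0.003,0.25],58],[[0,0,0],[0,0,0.25],58],[[0,0,0],[0,0,0.14],58],[[0,0,0],[0,0,0.069],58],[[0,0,0],[0,0,0],58],[[0,0,0],[0,0,0],37],[[0,0,0],[0,0,0],37],[[0,0,0],[0,0,0],37],[[0,0,0],[0,0,0],37]]'

```text
time_s: 8.82
eef_pos: [0.5266, -0.2996, 0.0161]
tool_rot: [-0.015, 1.0, -0.001, 0.002]
wrist_force: [-0.4, 0.1, 5.1]
finger_gap: 0.0372
grasp_force: 5.5
```

Run:
```python
from h import *
p,q,s=st();print(p,s['finger_gap'],s['grasp_force'],s['wrist_force'])
d=look('top');hsv=cv2.cvtColor(d['pixels'],cv2.COLOR_RGB2HSV)
for uv in((286,209),(278,215)):print(hsv[uv[1],uv[0]])
k=np.zeros((420,560),np.uint8);x0,x1,y0,y1=273,298,190,226
k[y0:y1,x0:x1]=(hsv[y0:y1,x0:x1,1]>80)
c=max(cv2.findContours(k*255,0,2)[0],key=cv2.contourArea);rc=cv2.minAreaRect(c);print(rc)
w=plane(d,cv2.boxPoints(rc),.024);print(w,w.mean(0),np.linalg.norm(np.diff(w,axis=0),axis=1))
look('scene','s3.png');b=cv2.imread('pics/s3.png')[130:300,150:430];cv2.imwrite('pics/s3c.png',cv2.resize(b,(800,486),interpolation=2))
```

```text
[ 0.52655223 -0.29959466  0.01609899] 0.03724614070792621 5.461399778723717 [-0.3707744   0.05497454  5.13569364]
[ 18 101 217]
[ 25  22 195]
((286.5, 209.0), (26.0, 7.0), 90.0)
[[ 0.54836424 -0.02403078  0.024     ]
 [ 0.54858678 -0.0445918   0.024     ]
 [ 0.47146585 -0.04520077  0.024     ]
 [ 0.47124546 -0.02483302  0.024     ]] [ 0.50991558 -0.03466409  0.024     ] [0.02056222 0.07712334 0.02036894]
```

View pics/s3c.png

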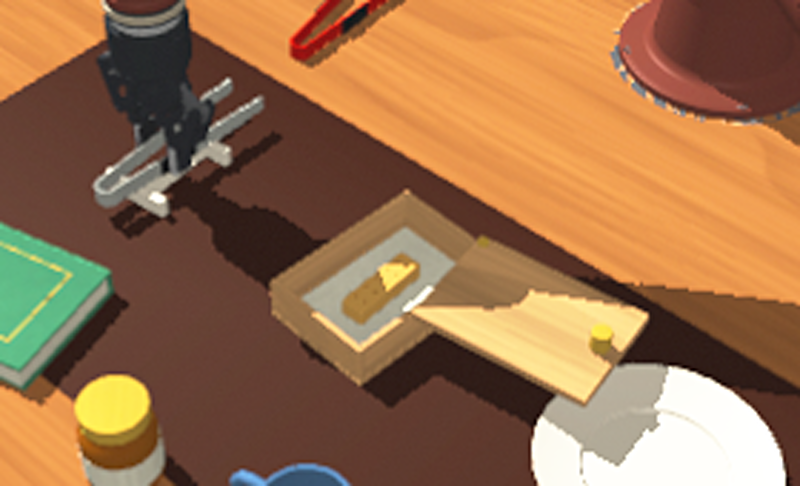

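The scene shot shows the fingers on the sleeves of the steel tongs (crop 175,140), and the shortbread at crop (381,289).

drive_tool --commands '[[[0,0,0],[0,0,0],37],[[0,0,0],[0,0,0],37],[[0,0,0],[0,0,0],37]]'

```text
time_s: 9.17
eef_pos: [0.5265, -0.2996, 0.016]
tool_rot: [-0.015, 1.0, -0.001, 0.002]
wrist_force: [0.3, 1.2, 5.9]
finger_gap: 0.0372
grasp_force: 5.5
```

Run:
```python
from h import *
p,q,s=st();print(p,q.as_quat(),s['finger_gap'],s['grasp_force'],s['wrist_force'],s['wrist_torque'])
d=look('scene');print(plane(d,[150+381*.35,130+289*.35],.02))
```

```text
[ 0.52654414 -0.29959669  0.01603078] [-0.01477198  0.99988822 -0.00123732  0.00194957] 0.037233408401157436 5.540526956319809 [0.32254746 1.18002397 5.89056425] [ 0.25034895 -0.01495212  0.07064917]
[[ 0.51178472 -0.02906901  0.02      ]]
```

drive_tool --commands '[[[0,0,0],[0,0,-0.05],37],[[0,0,0],[0,0,-0.1],37],[[0,0,0],[0,0,-0.15],37],[[0,0,0],[0,0,-0.2],37],[[0,0,0],[0,0,-0.2],37],[[0,0,0],[0,0,-0.2],37],[[0,0,0],[0,0,-0.15],37],[[0,0,0],[0,0,-0.1],37],[[0,0,0],[0,0,0],37],[[0,0,0],[0,0,0],37]]'

```text
time_s: 10.05
eef_pos: [0.5249, -0.2987, 0.1867]
tool_rot: [-0.015, 1.0, -0.001, 0.001]
wrist_force: [-0.6, 0.7, -1.8]
finger_gap: 0.0369
grasp_force: 5.4
```

Run:
```python
from h import *
p,q,s=st();print(p,q.as_quat(),s['finger_gap'],s['grasp_force'],s['wrist_force'],s['wrist_torque'])
b=look('scene','s4.png');b=cv2.imread('pics/s4.png')[60:260,100:350];cv2.imwrite('pics/s4c.png',cv2.resize(b,(750,600),interpolation=2))
```

```text
[ 0.52491877 -0.2987179   0.186728  ] [-1.47758383e-02  9.99890345e-01 -6.46829156e-04  7.43939587e-04] 0.03694871244121456 5.371668264269829 [-0.62129085  0.65824781 -1.80100076] [0.04005715 0.02829175 0.01190025]
```

View pics/s4c.png

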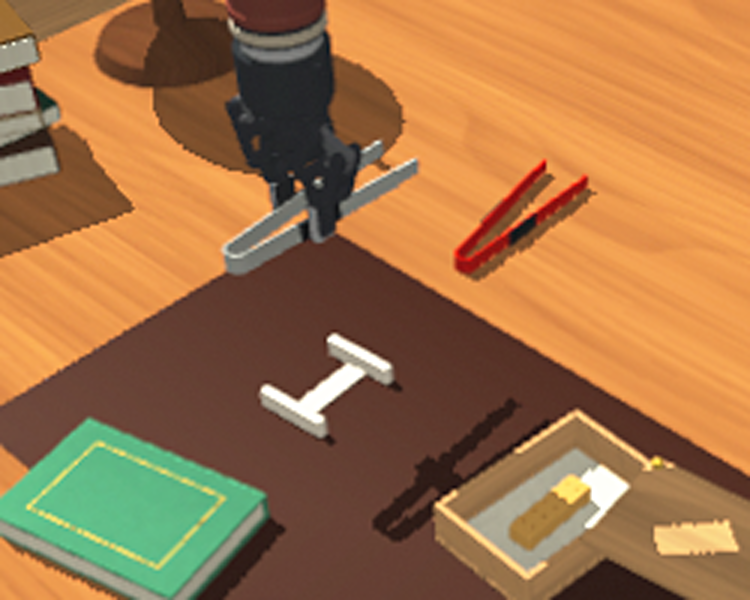

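The tongs (crop 230–415, 150–265) are held level and clear, and the bare rest lies at crop (327,385). Next I'll measure the tip offset in the tool frame.

Run:
```python
from h import *
d=look('scene');P=cloud(d);p,q,s=st()
m=(P[...,2]>.15)&(P[...,2]<.25)&(P[...,0]>.35)&(P[...,0]<.47)&(P[...,1]<-.25)&(P[...,1]>-.36)
w=P[m];print(len(w))
for a,b,n in((-.30,-.2,'+y arm'),(-.4,-.30,'-y arm')):
    k=w[(w[:,1]>a)&(w[:,1]<b)]
    for lo in(.40,.42,.44,.46):
        j=k[(k[:,0]>lo)&(k[:,0]<lo+.02)]
        if len(j)>2:print(n,lo,len(j),np.percentile(j,[2,50,98],axis=0).round(4).tolist())
m=(P[...,2]>.15)&(P[...,2]<.25)&(P[...,0]>.58)&(P[...,0]<.66)&(P[...,1]<-.25)&(P[...,1]>-.36);print('bow',np.percentile(P[m],[2,50,98],axis=0).round(4))
vv,uu=np.nonzero(m);print('bow px x range',uu.min(),uu.max())
f=lambda cu,cv,z:plane(d,[100+(cu+.5)/3-.5,60+(cv+.5)/3-.5],z)[0].round(4)
print('rest bars ends top',f(336,336,.02),f(391,372,.02),f(265,390,.02),f(325,425,.02))
e=look('top');P=cloud(e)
m=(P[...,2]>.15)&(P[...,2]<.26)&(P[...,0]>.36)&(P[...,0]<.46)&(P[...,1]<-.25)&(P[...,1]>-.36);print(len(P[m]))
vv,uu=np.nonzero(m)
if len(vv):
    w=plane(e,np.c_[uu,vv],.21);print(w.min(0),w.max(0))
```

```text
157
+y arm 0.4 20 [[0.4058, -0.2805, 0.1957], [0.414, -0.2783, 0.2023], [0.4195, -0.2749, 0.2076]]
+y arm 0.42 36 [[0.4205, -0.2818, 0.1924], [0.43, -0.2783, 0.2017], [0.4397, -0.2748, 0.2102]]
+y arm 0.44 39 [[0.4405, -0.2823, 0.1901], [0.4493, -0.2784, 0.2019], [0.4597, -0.2755, 0.2098]]
+y arm 0.46 17 [[0.4601, -0.2814, 0.1919], [0.4644, -0.2794, 0.2016], [0.4676, -0.2777, 0.2092]]
-y arm 0.4 20 [[0.4077, -0.3252, 0.1946], [0.4144, -0.3217, 0.2012], [0.419, -0.3188, 0.208]]
-y arm 0.42 24 [[0.4209, -0.326, 0.1909], [0.4265, -0.3206, 0.2002], [0.4353, -0.317, 0.2102]]
bow [[ 0.5811 -0.3056  0.1898]
 [ 0.5943 -0.288   0.2002]
 [ 0.6054 -0.2808  0.2093]]
bow px x range 175 187
rest bars ends top [ 0.4747 -0.3337  0.02  ] [ 0.4758 -0.2579  0.02  ] [ 0.5701 -0.3259  0.02  ] [ 0.5649 -0.2507  0.02  ]
0
```

drive_tool --commands '[[[0,-0.02,0],[0,0,0],37],[[0,-0.036,0],[0,0,0],37],[[0,-0.036,0],[0,0,0],37],[[0,-0.037,0],[0,0,0],37],[[0,-0.037,0],[0,0,0],37],[[0,-0.036,0],[0,0,0],37],[[0,-0.02,0],[0,0,0],37],[[0,0,0],[0,0,0],37]]'

```text
time_s: 10.87
eef_pos: [0.5215, -0.2969, 0.1803]
tool_rot: [-0.012, 0.941, 0.008, 0.339]
wrist_force: [-0.1, -0.2, -1.4]
finger_gap: 0.0369
grasp_force: 5.4
```

Run:
```python
from h import *
p,q,s=st();print(p,q.as_matrix().round(3),s['finger_gap'],s['grasp_force'],s['joints'].round(2))
go([.5996,-.032,.18],91,-40)
```

```text
[ 0.52151777 -0.29693524  0.18029313] [[-0.769 -0.027  0.638]
 [-0.017  1.     0.022]
 [-0.639  0.006 -0.769]] 0.036930594070343076 5.3801992535591125 [-0.89 -0.26  2.1   0.67  0.96 -2.78]
shift units [-0.4295  1.7513  0.373 ] mm 276.20210043817207
turn units [ 0.0035 -0.0017  0.0012] deg 0.7329266350167998
```

drive_tool --commands '[[[0,0,0],[-0.027,0.11,0.023],37],[[0,0,0],[-0.0537,0.219,0.0466],37],[[0,0,0],[-0.0537,0.219,0.0466],37],[[0,0,0],[-0.0537,0.219,0.0466],37],[[0,0,0],[-0.0537,0.219,0.0466],37],[[0,0,0],[-0.0537,0.219,0.0466],37],[[0,0,0],[-0.0537,0.219,0.0466],37],[[0,0,0],[-0.0537,0.219,0.0466],37],[[0,0,0],[-0.027,0.11,0.023],37],[[0,0,0],[0,0,0],37]]'

```text
time_s: 11.7
eef_pos: [0.6025, -0.029, 0.1836]
tool_rot: [-0.016, 0.94, 0.006, 0.34]
wrist_force: [-0.2, -0.1, -0.8]
finger_gap: 0.0375
grasp_force: 5.4
```

Run:
```python
from h import *
p,q,s=st();print(p,s['finger_gap'],s['grasp_force'],s['joints'].round(2))
print('tip est',p+q.apply([.105,0,-.0143]))
go([.5996,-.032,.11],91,-40)
d=look('scene');P=cloud(d)
m=(P[...,2]>.09)&(P[...,2]<.16)&(P[...,0]>.46)&(P[...,0]<.55)&(abs(P[...,1]+.03)<.05)
w=P[m];print(len(w))
o=cv2.cvtColor(d['pixels'],4);y,x=np.nonzero(m);print(x.min(),x.max(),y.min(),y.max());b=o[150:290,210:380];cv2.imwrite('pics/s5.png',cv2.resize(b,(728,600),interpolation=2))
for a,b,n in((-.03,.05,'+y'),(-.1,-.03,'-y')):
    k=w[(w[:,1]>a)&(w[:,1]<b)];print(n,len(k)); 
    if len(k): print(np.percentile(k,[2,50,98],axis=0).round(4).tolist())
```

```text
[ 0.60252558 -0.02902011  0.18364097] 0.037458470856100316 5.380380302667618 [-0.26 -0.36  2.17  0.3   0.68 -2.04]
tip est [ 0.51277375 -0.03214666  0.12738866]
shift units [ 0.3299 -0.0194  0.3642] mm 73.7592825615809
turn units [ 0.0037 -0.001   0.0042] deg 1.02791281278036
97
276 293 193 206
+y 85
[[0.5033, -0.0112, 0.1226], [0.5276, -0.0092, 0.1406], [0.5474, -0.0071, 0.1582]]
-y 12
[[0.5021, -0.0531, 0.1214], [0.5078, -0.0515, 0.1267], [0.5142, -0.0496, 0.1324]]
```

View pics/s5.png

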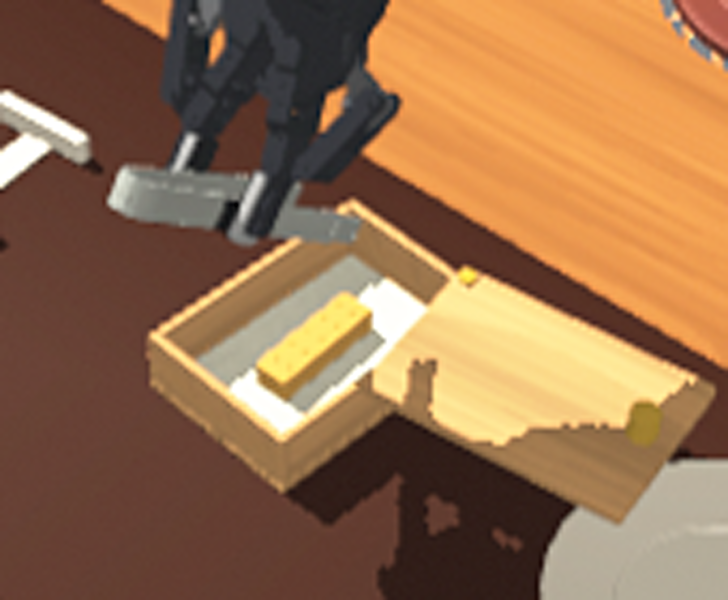

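The tongs are dipped over the box, tips at crop (350,230). The shortbread's top face is centred at crop (313,339) and fully visible.

Run:
```python
from h import *
d=look('scene')
f=lambda cu,cv,z:plane(d,[210+(cu+.5)/4.282-.5,150+(cv+.5)/4.286-.5],z)[0].round(4)
for c in((313,339),(258,364),(371,316),(345,292),(280,385)):print(f(*c,.024))
p,q,s=st();tip=p+q.apply([.105,0,-.0143]);print(tip)
for T in ([.511,-.032,.06],[.511,-.032,.0225]):print((q.inv().apply(np.array(T)-tip)/.15).round(4))
```

```text
[ 0.5094 -0.0334  0.024 ]
[ 0.5457 -0.044   0.024 ]
[ 0.4723 -0.0201  0.024 ]
[ 0.4675 -0.0446  0.024 ]
[ 0.5493 -0.0235  0.024 ]
[ 0.51252335 -0.03479497  0.12741173]
[0.2953 0.0191 0.3389]
[0.4555 0.0192 0.5308]
```

drive_tool --commands '[[[0,0,0],[0.05,0,0.058],37],[[0,0,0],[0.1,0,0.1165],37],[[0,0,0],[0.1,0,0.1165],37],[[0,0,0],[0.1,0,0.1165],37],[[0,0,0],[0.05,0,0.058],37],[[0,0,0],[0,0,0],37],[[0,0,0],[0,0,0],37]]'

```text
time_s: 12.38
eef_pos: [0.6005, -0.0339, 0.0913]
tool_rot: [-0.013, 0.94, 0.005, 0.341]
wrist_force: [0.3, -0.0, -0.7]
finger_gap: 0.0368
grasp_force: 5.4
```

Run:
```python
from h import *
p,q,s=st();tip=p+q.apply([.105,0,-.0143]);print(p,tip,s['wrist_force'],s['grasp_force'])
for T in ([.510,-.034,.022],):print((q.inv().apply(np.array(T)-tip)/.15).round(4))
d=look('scene');P=cloud(d);rgb=d['pixels'].astype(int)
hs=cv2.cvtColor(d['pixels'],cv2.COLOR_RGB2HSV)
m=(hs[...,1]<40)&(P[...,2]>.032)&(P[...,2]<.06)&(P[...,0]>.46)&(P[...,0]<.55)&(abs(P[...,1]+.03)<.045)
w=P[m];print(len(w))
for a,b,n in((-.03,.05,'+y'),(-.1,-.03,'-y')):
    k=w[(w[:,1]>a)&(w[:,1]<b)]
    if len(k): print(n,len(k),np.percentile(k,[2,50,98],axis=0).round(4).tolist())
```

```text
[ 0.60054587 -0.03391535  0.09128752] [ 0.51081469 -0.03640586  0.03497053] [ 0.3096425  -0.04776764 -0.73928538] 5.381125956773758
[0.0592 0.0161 0.0632]
45
+y 45 [[0.5037, -0.0157, 0.0346], [0.5223, -0.0134, 0.0474], [0.5422, -0.0101, 0.0592]]
```

drive_tool --commands '[[[0,0,0],[0,0.018,0],37],[[0,0,0],[0.03,0,0.032],37],[[0,0,0],[0.028,0,0.03],37],[[0,0,0],[0,0,0],37],[[0,0,0],[0,0,0],37]]'

```text
time_s: 12.85
eef_pos: [0.5998, -0.0302, 0.0789]
tool_rot: [-0.014, 0.94, 0.005, 0.341]
wrist_force: [0.4, 0.2, -0.4]
finger_gap: 0.037
grasp_force: 5.4
```

Run:
```python
from h import *
p,q,s=st();tip=p+q.apply([.105,0,-.0143]);print(p,tip,s['wrist_force'],s['wrist_torque'],s['grasp_force'],s['finger_gap'])
```

```text
[ 0.59979663 -0.03023461  0.07885707] [ 0.51010952 -0.03288581  0.02247726] [ 0.39745825  0.16414989 -0.37384747] [-0.01727036  0.42396979 -0.02383562] 5.381726548075676 0.03695383704585387
```

drive_tool --commands '[[[0,0,0],[0,0,0],35],[[0,0,0],[0,0,0],33],[[0,0,0],[0,0,0],31],[[0,0,0],[0,0,0],30],[[0,0,0],[0,0,0],29],[[0,0,0],[0,0,0],29],[[0,0,0],[0,0,0],29],[[0,0,0],[0,0,0],29]]' --squeeze 20

```text
time_s: 13.52
eef_pos: [0.6005, -0.0306, 0.0798]
tool_rot: [-0.014, 0.94, 0.005, 0.342]
wrist_force: [0.7, 0.7, -1.0]
finger_gap: 0.0307
grasp_force: 20.1
```

drive_tool --commands '[[[0,0,0],[-0.02,0,-0.024],29],[[0,0,0],[-0.04,0,-0.047],29],[[0,0,0],[-0.06,0,-0.07],29],[[0,0,0],[-0.08,0,-0.094],29],[[0,0,0],[-0.08,0,-0.094],29],[[0,0,0],[-0.08,0,-0.094],29],[[0,0,0],[-0.06,0,-0.07],29],[[0,0,0],[-0.04,0,-0.047],29],[[0,0,0],[0,0,0],29],[[0,0,0],[0,0,0],29]]'

```text
time_s: 14.35
eef_pos: [0.6012, -0.0305, 0.1865]
tool_rot: [-0.014, 0.94, 0.005, 0.342]
wrist_force: [-1.1, 0.7, -1.4]
finger_gap: 0.0305
grasp_force: 20.0
```

Run:
```python
from h import *
p,q,s=st();tip=p+q.apply([.105,0,-.0143]);print(p,tip,s['finger_gap'],s['grasp_force'],s['wrist_force'])
d=look('scene','s6.png');b=cv2.imread('pics/s6.png')[130:310,210:450];cv2.imwrite('pics/s6c.png',cv2.resize(b,(800,600),interpolation=2))
P=cloud(d);hs=cv2.cvtColor(d['pixels'],cv2.COLOR_RGB2HSV)
m=(hs[...,1]>100)&(P[...,2]>.085)&(P[...,2]<.16)&(P[...,0]>.44)&(P[...,0]<.57)&(abs(P[...,1]+.03)<.05)
w=P[m];print(len(w),np.percentile(w,[2,50,98],axis=0).round(4).tolist())
# plate rim/floor circle centre in scene & top
e=look('top');h2=cv2.cvtColor(e['pixels'],cv2.COLOR_RGB2HSV);k=((h2[...,1]<70)&(h2[...,2]>110)).astype(np.uint8);k[:,:150]=0;k[:,212:]=0;k[:170]=0;k[250:]=0
c=max(cv2.findContours(k,0,2)[0],key=cv2.contourArea);c=c[c[:,0,0]<195];A=np.c_[plane(e,c[:,0],.018)[:,:2]];x=np.linalg.lstsq(np.c_[2*A,np.ones(len(A))],(A**2).sum(1),rcond=None)[0];print('plate',x[:2],np.sqrt(x[2]+x[:2]@x[:2]))
T=np.array([x[0],x[1],.125]);print((q.inv().apply(T-tip)/.15).round(4))
```

```text
[ 0.60117227 -0.03047139  0.18653672] [ 0.51158574 -0.0331505   0.12999854] 0.030534749482976634 20.045228004455566 [-1.13391268  0.7379214  -1.40928161]
252 [[0.4722, -0.0436, 0.1144], [0.5059, -0.0266, 0.1298], [0.5507, -0.0186, 0.1342]]
plate [0.50777855 0.2533581 ] 0.0998634820970562
[-0.003   1.91    0.0451]
```

View pics/s6c.png

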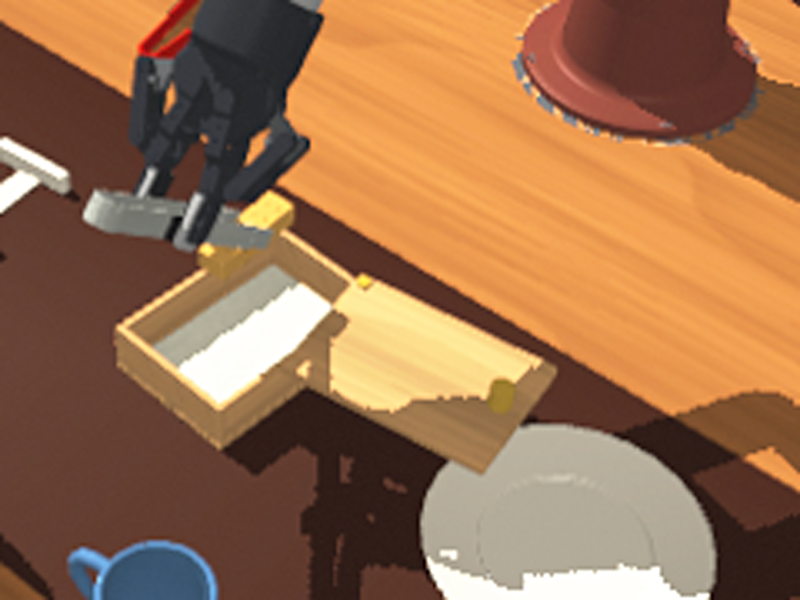

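The shortbread is held level in the tips (crop 245,235), and the plate's floor is at crop (565,530). Now to the plate.

drive_tool --commands '[[[0,0,0],[0,0.1,0],29],[[0,0,0],[0,0.2,0],29],[[0,0,0],[0,0.24,0],29],[[0,0,0],[0,0.24,0],29],[[0,0,0],[0,0.24,0],29],[[0,0,0],[0,0.24,0],29],[[0,0,0],[0,0.24,0],29],[[0,0,0],[0,0.2,0],29],[[0,0,0],[0,0.15,0],29],[[0,0,0],[0,0.06,0],29]]'

```text
time_s: 15.28
eef_pos: [0.5914, 0.2589, 0.1838]
tool_rot: [-0.016, 0.94, 0.006, 0.34]
wrist_force: [-0.6, 0.4, -0.8]
finger_gap: 0.0306
grasp_force: 20.2
```

Run:
```python
from h import *
p,q,s=st();tip=p+q.apply([.105,0,-.0143]);print(p,tip,q.as_matrix().round(3),s['finger_gap'],s['grasp_force'],s['wrist_force'],s['joints'].round(2))
for z in(.04,.0215):print((q.inv().apply(np.array([.508,.254,z])-tip)/.15).round(4))
```

```text
[0.59137568 0.25892226 0.18383706] [0.50160256 0.25594849 0.12761044] [[-0.768 -0.033  0.64 ]
 [-0.025  0.999  0.021]
 [-0.64  -0.    -0.768]] 0.03055540217678205 20.17826646566391 [-0.60387009  0.40123639 -0.84391613] [ 0.4  -0.2   2.04 -0.38  0.67 -0.99]
[ 0.3415 -0.0143  0.4757]
[ 0.4204 -0.0142  0.5705]
```

drive_tool --commands '[[[0,0,0],[0.04,-0.014,0.055],29],[[0,0,0],[0.08,0,0.11],29],[[0,0,0],[0.08,0,0.11],29],[[0,0,0],[0.07,0,0.1],29],[[0,0,0],[0.045,0,0.065],29],[[0,0,0],[0.025,0,0.035],29],[[0,0,0],[0,0,0],29],[[0,0,0],[0,0,0],29]]'

```text
time_s: 15.95
eef_pos: [0.5995, 0.2536, 0.0984]
tool_rot: [-0.014, 0.94, 0.005, 0.341]
wrist_force: [-0.0, 0.5, -1.5]
finger_gap: 0.0308
grasp_force: 20.2
```

Run:
```python
from h import *
p,q,s=st();tip=p+q.apply([.105,0,-.0143]);print(p,tip,s['wrist_force'])
for z in(.022,.02):print((q.inv().apply(np.array([.508,.254,z])-tip)/.15).round(4))
d=look('scene');P=cloud(d);hs=cv2.cvtColor(d['pixels'],cv2.COLOR_RGB2HSV)
m=(hs[...,1]>90)&(hs[...,0]<30)&(P[...,2]>.015)&(P[...,2]<.065)&(P[...,0]>.44)&(P[...,0]<.57)&(abs(P[...,1]-.26)<.04)
w=P[m];print(len(w),np.percentile(w,[1,50,99],axis=0).round(4).tolist())
for lo in np.arange(.45,.56,.02):
    j=w[(w[:,0]>lo)&(w[:,0]<lo+.02)]
    if len(j):print(lo.round(2),len(j),np.percentile(j[:,2],[2,98]).round(4))
```

```text
[0.59947453 0.25363359 0.09836094] [0.50982784 0.25100431 0.04191586] [-0.01272237  0.529645   -1.45900769]
[0.0941 0.0203 0.0943]
[0.1027 0.0203 0.1046]
50 [[0.4696, 0.2404, 0.0262], [0.5244, 0.2596, 0.0418], [0.5469, 0.2645, 0.0474]]
0.45 1 [0.0424 0.0424]
0.47 21 [0.0416 0.0476]
0.49 1 [0.0423 0.0423]
0.51 7 [0.0262 0.0439]
0.53 20 [0.027  0.0428]
```

drive_tool --commands '[[[0,0,0],[0.02,0.01,0.025],29],[[0,0,0],[0.027,0,0.032],29],[[0,0,0],[0.02,0,0.024],29],[[0,0,0],[0.01,0,0.011],29],[[0,0,0],[0,0,0],29],[[0,0,0],[0,0,0],29]]'

```text
time_s: 16.5
eef_pos: [0.5992, 0.2555, 0.0802]
tool_rot: [-0.014, 0.94, 0.005, 0.341]
wrist_force: [-0.9, 0.2, -1.1]
finger_gap: 0.0303
grasp_force: 20.2
```

drive_tool --commands '[[[0,0,0],[0.005,0,0.006],29],[[0,0,0],[0.005,0,0.006],29],[[0,0,0],[0,0,0],29],[[0,0,0],[0,0,0],29]]'

```text
time_s: 16.83
eef_pos: [0.5996, 0.2557, 0.0787]
tool_rot: [-0.014, 0.94, 0.005, 0.342]
wrist_force: [-0.3, 1.0, -0.4]
finger_gap: 0.0306
grasp_force: 20.2
```

Run:
```python
from h import *
p,q,s=st();tip=p+q.apply([.105,0,-.0143]);print(p,tip,s['wrist_force'],s['wrist_torque'])
d=look('scene');P=cloud(d);hs=cv2.cvtColor(d['pixels'],cv2.COLOR_RGB2HSV)
m=(hs[...,1]>90)&(hs[...,0]<30)&(P[...,2]>.004)&(P[...,2]<.045)&(P[...,0]>.44)&(P[...,0]<.57)&(abs(P[...,1]-.26)<.04)
w=P[m]
for lo in np.arange(.45,.56,.02):
    j=w[(w[:,0]>lo)&(w[:,0]<lo+.02)]
    if len(j):print(lo.round(2),len(j),np.percentile(j[:,2],[2,98]).round(4))
```

```text
[0.59964281 0.25567302 0.07870939] [0.51005781 0.25303696 0.02216676] [-0.27089129  1.01727986 -0.4100629 ] [ 0.02495212  0.31427064 -0.02388149]
0.45 3 [0.0201 0.0218]
0.47 25 [0.0208 0.0279]
0.51 9 [0.0076 0.0274]
0.53 19 [0.0049 0.022 ]
```

drive_tool --commands '[[[0,0,0],[0.004,0,0.005],30],[[0,0,0],[0,0,0],30.5],[[0,0,0],[0,0,0],31],[[0,0,0],[0,0,0],32],[[0,0,0],[0,0,0],33],[[0,0,0],[0,0,0],34],[[0,0,0],[0,0,0],35.5],[[0,0,0],[0,0,0],37],[[0,0,0],[0,0,0],37.5],[[0,0,0],[0,0,0],37.5]]'

```text
time_s: 17.72
eef_pos: [0.5993, 0.2555, 0.0773]
tool_rot: [-0.014, 0.94, 0.005, 0.342]
wrist_force: [-0.8, 0.0, -1.2]
finger_gap: 0.0376
grasp_force: 5.2
```

Run:
```python
from h import *
p,q,s=st();tip=p+q.apply([.105,0,-.0143]);print(p,tip,s['wrist_force'],s['grasp_force'],s['finger_gap'])
d=look('scene');P=cloud(d);hs=cv2.cvtColor(d['pixels'],cv2.COLOR_RGB2HSV)
m=(hs[...,1]>90)&(hs[...,0]<30)&(P[...,2]>.004)&(P[...,2]<.045)&(P[...,0]>.44)&(P[...,0]<.57)&(abs(P[...,1]-.26)<.04)
w=P[m]
for lo in np.arange(.45,.56,.02):
    j=w[(w[:,0]>lo)&(w[:,0]<lo+.02)]
    if len(j):print(lo.round(2),len(j),np.percentile(j[:,2],[2,98]).round(4))
b=cv2.cvtColor(d['pixels'],4)[170:350,250:490];cv2.imwrite('pics/s7c.png',cv2.resize(b,(800,600),interpolation=2))
```

```text
[0.59932964 0.25552145 0.07725326] [0.50969984 0.25286413 0.02078267] [-0.7688416   0.01563174 -1.18609475] 5.217240080237389 0.03756685954451914
0.47 26 [0.0172 0.0271]
0.49 4 [0.0227 0.0269]
0.51 19 [0.0227 0.0276]
0.53 9 [0.0084 0.0266]
```

View pics/s7c.png

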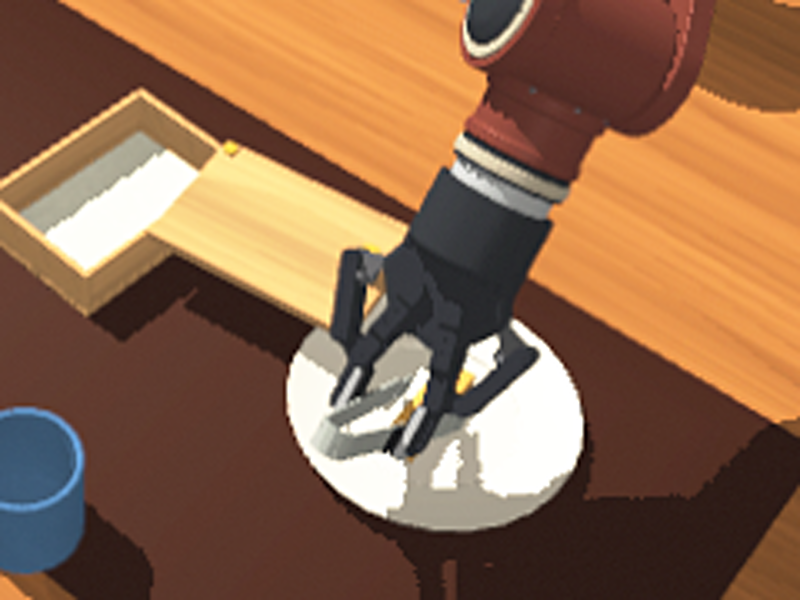

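The shortbread lies on the plate (crop 440,395) and the tongs are open. Now raise straight up.

drive_tool --commands '[[[0,0,0],[-0.01,0,-0.012],37.5],[[0,0,0],[-0.02,0,-0.024],37.5],[[0,0,0],[-0.04,0,-0.048],37.5],[[0,0,0],[-0.08,0,-0.096],37.5],[[0,0,0],[-0.1,0,-0.12],37.5],[[0,0,0],[-0.1,0,-0.12],37.5],[[0,0,0],[-0.08,0,-0.096],37.5],[[0,0,0],[-0.04,0,-0.048],37.5],[[0,0,0],[0,0,0],37.5]]'

```text
time_s: 18.52
eef_pos: [0.6008, 0.2563, 0.1925]
tool_rot: [-0.014, 0.939, 0.006, 0.345]
wrist_force: [1.0, -0.2, -1.5]
finger_gap: 0.0373
grasp_force: 5.2
```

Run:
```python
from h import *
p,q,s=st();tip=p+q.apply([.105,0,-.0143]);print(p,tip,s['grasp_force'],s['finger_gap'])
d=look('scene');P=cloud(d);hs=cv2.cvtColor(d['pixels'],cv2.COLOR_RGB2HSV)
m=(hs[...,1]>90)&(hs[...,0]<30)&(P[...,2]>.004)&(P[...,2]<.045)&(P[...,0]>.44)&(P[...,0]<.57)&(abs(P[...,1]-.26)<.05)
w=P[m];print(w.mean(0))
for lo in np.arange(.45,.56,.02):
    j=w[(w[:,0]>lo)&(w[:,0]<lo+.02)]
    if len(j):print(lo.round(2),len(j),np.percentile(j[:,2],[2,98]).round(4))
go([.521,-.299,.18],91.7,-40)
```

```text
[0.60082486 0.25632135 0.19253768] [0.51158039 0.25379656 0.13545407] 5.219924747943878 0.03730155374338978
[0.51327221 0.25566968 0.02260461]
0.45 2 [0.0222 0.023 ]
0.47 82 [0.0131 0.0271]
0.49 80 [0.011  0.0272]
0.51 91 [0.0102 0.0284]
0.53 116 [0.008  0.0264]
shift units [ 0.523  -3.6817 -0.3632] mm 560.4529062633012
turn units [ 0.0003  0.0007 -0.0003] deg 0.1461779200124843
```

drive_tool --commands '[[[0,0.02,0],[0,0,0],37.5],[[0,0.036,0],[0,0,0],37.5],[[0,0.036,0],[0,0,0],37.5],[[0,0.037,0],[0,0,0],37.5],[[0,0.037,0],[0,0,0],37.5],[[0,0.036,0],[0,0,0],37.5],[[0,0.02,0],[0,0,0],37.5],[[0,0,0],[0,0,0],37.5]]'

```text
time_s: 19.23
eef_pos: [0.6003, 0.2547, 0.1849]
tool_rot: [-0.014, 1.0, -0.001, -0.002]
wrist_force: [0.3, 0.2, -0.7]
finger_gap: 0.0373
grasp_force: 5.2
```

Run:
```python
from h import *
p,q,s=st();print(p,q.as_matrix().round(3),s['joints'].round(2))
go([.525,-.298,.187],92)
```

```text
[0.60033602 0.25474897 0.18493147] [[-1.    -0.028 -0.004]
 [-0.028  1.    -0.001]
 [ 0.004 -0.001 -1.   ]] [ 0.29  0.15  1.59 -0.    1.41 -1.31]
shift units [ 0.6051 -3.6695 -0.0076] mm 557.8630804765203
turn units [-0.0003 -0.0012 -0.0022] deg 0.4571085651549359
```

drive_tool --commands '[[[0,0,0],[0.0165,-0.1,0],37],[[0,0,0],[0.033,-0.2,0],37],[[0,0,0],[0.0375,-0.227,0],37],[[0,0,0],[0.0375,-0.227,0],37],[[0,0,0],[0.0375,-0.227,0],37],[[0,0,0],[0.0375,-0.227,0],37],[[0,0,0],[0.0375,-0.227,0],37],[[0,0,0],[0.0375,-0.227,0],37],[[0,0,0],[0.0375,-0.227,0],37],[[0,0,0],[0.0375,-0.227,0],37]]'

```text
time_s: 20.07
eef_pos: [0.5537, -0.0648, 0.186]
tool_rot: [-0.015, 1.0, -0.0, -0.0]
wrist_force: [0.9, 0.1, -0.0]
finger_gap: 0.0373
grasp_force: 5.4
```

drive_tool --commands '[[[0,0,0],[0.0375,-0.227,0],37],[[0,0,0],[0.0375,-0.227,0],37],[[0,0,0],[0.0375,-0.227,0],37],[[0,0,0],[0.0375,-0.227,0],37],[[0,0,0],[0.0375,-0.227,0],37],[[0,0,0],[0.0375,-0.227,0],37],[[0,0,0],[0.021,-0.13,0],37],[[0,0,0],[0.01,-0.06,0],37],[[0,0,0],[0,0,0],37],[[0,0,0],[0,0,0],37]]'

```text
time_s: 20.9
eef_pos: [0.5238, -0.2962, 0.1866]
tool_rot: [-0.015, 1.0, 0.0, -0.0]
wrist_force: [0.2, 0.5, -0.5]
finger_gap: 0.0371
grasp_force: 5.4
```

Run:
```python
from h import *
p,q,s=st();print(p,q.as_matrix().round(3),s['grasp_force'],s['finger_gap'])
go([.525,-.298,.03],93)
go([.525,-.298,.017],93)
d=look('scene');P=cloud(d)
for n,a,b in(('tip',.38,.47),('bow',.58,.66)):
    m=(P[...,2]>.15)&(P[...,2]<.25)&(P[...,0]>a)&(P[...,0]<b)&(P[...,1]<-.25)&(P[...,1]>-.36)
    print(n,np.percentile(P[m],[2,50,98],axis=0).round(4).tolist())
```

```text
[ 0.52375538 -0.29617964  0.18658344] [[-1.    -0.029 -0.001]
 [-0.029  1.     0.001]
 [ 0.001  0.001 -1.   ]] 5.372307077050209 0.03707623778846004
shift units [-0.0087 -0.0134  1.0439] mm 156.59896712265967
turn units [ 0.0003 -0.0002 -0.0073] deg 1.3173882193550241
shift units [-0.0087 -0.0135  1.1305] mm 169.59777695120886
turn units [ 0.0003 -0.0002 -0.0073] deg 1.3173882193550241
tip [[0.4081, -0.3217, 0.1944], [0.4332, -0.2774, 0.2043], [0.4679, -0.2739, 0.2118]]
bow [[0.5804, -0.3048, 0.1912], [0.5929, -0.2853, 0.2023], [0.605, -0.2786, 0.2093]]
```

drive_tool --commands '[[[0,0,-0.007],[0,0,0],37],[[0,0,0],[0,-0.01,0.1],37],[[0,0,0],[0,0,0.2],37],[[0,0,0],[0,0,0.23],37],[[0,0,0],[0,0,0.22],37],[[0,0,0],[0,0,0.15],37],[[0,0,0],[0,0,0.1],37],[[0,0,0],[0,0,0.04],37],[[0,0,0],[0,0,0],37],[[0,0,0],[0,0,0],37]]'

```text
time_s: 21.78
eef_pos: [0.5253, -0.2982, 0.0322]
tool_rot: [-0.027, 1.0, -0.0, 0.0]
wrist_force: [-0.0, -0.1, -0.6]
finger_gap: 0.0367
grasp_force: 5.4
```

drive_tool --commands '[[[0,0,0],[0,0,0.03],37],[[0,0,0],[0,0,0.02],37],[[0,0,0],[0,0,0.02],37],[[0,0,0],[0,0,0],37],[[0,0,0],[0,0,0],37]]'

```text
time_s: 22.2
eef_pos: [0.5246, -0.2987, 0.021]
tool_rot: [-0.026, 1.0, -0.0, 0.0]
wrist_force: [-0.6, -0.0, -1.4]
finger_gap: 0.0371
grasp_force: 5.4
```

drive_tool --commands '[[[0,0,0],[0,0,0.015],37],[[0,0,0],[0,0,0.012],37],[[0,0,0],[0,0,0.008],37],[[0,0,0],[0,0,0],37],[[0,0,0],[0,0,0],37]]'

```text
time_s: 22.62
eef_pos: [0.5248, -0.2988, 0.016]
tool_rot: [-0.026, 1.0, -0.0, 0.0]
wrist_force: [-0.7, 0.4, 1.5]
finger_gap: 0.0371
grasp_force: 5.5
```

drive_tool --commands '[[[0,0,0],[0,0,0],39],[[0,0,0],[0,0,0],41],[[0,0,0],[0,0,0],43],[[0,0,0],[0,0,0],50],[[0,0,0],[0,0,0],60],[[0,0,0],[0,0,0],60],[[0,0,0],[0,0,0],60]]'

```text
time_s: 23.2
eef_pos: [0.5246, -0.2986, 0.0156]
tool_rot: [-0.026, 1.0, 0.0, -0.0]
wrist_force: [-0.4, 0.8, -0.7]
finger_gap: 0.0601
grasp_force: 0.0
```

drive_tool --commands '[[[0,0,0],[0,0,-0.03],60],[[0,0,0],[0,0,-0.1],60],[[0,0,0],[0,0,-0.2],60],[[0,0,0],[0,0,-0.25],60],[[0,0,0],[0,0,-0.25],60],[[0,0,0],[0,0,-0.25],60],[[0,0,0],[0,0,-0.2],60],[[0,0,0],[0,0,0],60],[[0,0,0],[0,0,0],60]]'

```text
time_s: 23.95
eef_pos: [0.526, -0.2996, 0.2115]
tool_rot: [-0.026, 1.0, -0.002, 0.003]
wrist_force: [-0.6, 0.2, -1.3]
finger_gap: 0.0599
grasp_force: 0.0
```

Run:
```python
from h import *
p,q,s=st();print(p,s['wrist_force'],s['grasp_force'])
d=look('scene');b=cv2.cvtColor(d['pixels'],4)[110:350,150:470];cv2.imwrite('pics/s8c.png',cv2.resize(b,(800,600),interpolation=2))
P=cloud(d)
for n,a,c in(('tip',.38,.46),('bow',.585,.66)):
    m=(P[...,2]>.022)&(P[...,2]<.06)&(P[...,0]>a)&(P[...,0]<c)&(P[...,1]<-.25)&(P[...,1]>-.36)
    print(n,np.percentile(P[m],[2,50,98],axis=0).round(4).tolist())
```

```text
[ 0.5259721  -0.29960268  0.21150165] [-0.62946425  0.15330578 -1.31843029] 0.0
tip [[0.4101, -0.3312, 0.023], [0.4355, -0.2791, 0.0331], [0.4576, -0.273, 0.0419]]
bow [[0.5856, -0.3059, 0.0232], [0.597, -0.2871, 0.0333], [0.6077, -0.2809, 0.0423]]
```

View pics/s8c.png

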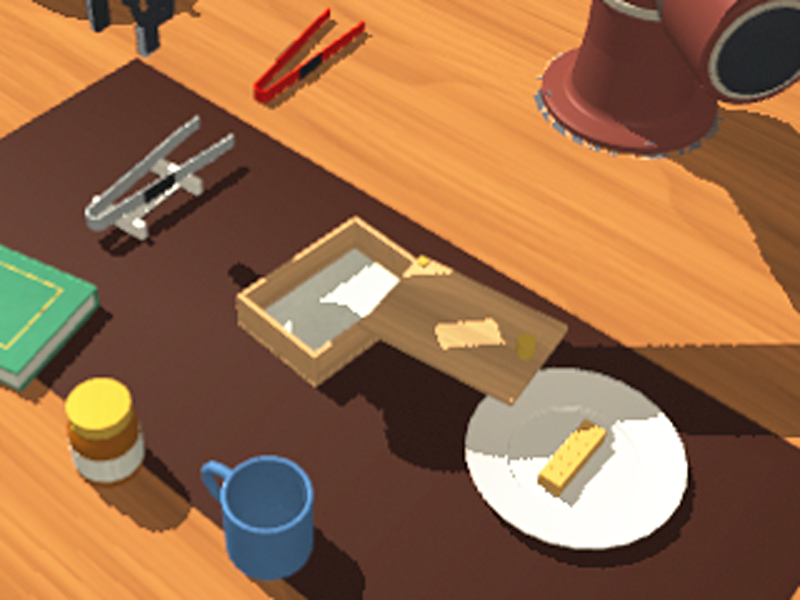

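The tongs lie on their rest (crop 160,185), the shortbread is flat in the middle of the plate (573,458), the lid is open, and the gripper is clear. Handing in.

```bash
python3 -c "
from cell import r
print(r.close_job())"
```

```text
the job is handed in; nothing more can be done
None
```

I swung the lid clear, lifted the shortbread out with the steel tongs and laid it flat in the middle of the plate, put the tongs back along their rest, and handed the job in at about 24 s; the hand-in returned no verdict.

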